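# Open the experiment case and roll the force meter scale-up

### The job

We are about to load-test the model bridge and need to read the big force meter in the experiment case. Swing the latch lever on the front of the case right open, fold the lid back until it stays open by itself, then roll the big meter over where it lies in its bay so that its scale faces straight up and leave it lying there. Press on it only lightly, do not lift it out of the bay, and leave the other things in the case and on the bench as they are.

Things in the scene. Friction and masses are not known exactly. Their poses are not given: they have to be found in the camera images.
- case: plywood experiment case, 200 deep (x) x 340 wide (y) x 92 high with the lid shut, fixed; origin under its centre, x from the latch side to the hinge side, y to its left seen from the latch side, z up; walls 6 thick, rim of the box 75 above the bench; bays with a felt floor 44 above the bench, bay walls 68
- meter_bay (a point): middle of the felt floor of the big meter's bay, 44 above the bench, axes as the case; the bay is 80 (x) x 220 (y), sunk 24 below the bay wall behind it and 31 below the front rim
- latch (a joint): angle of the over-centre latch lever, 0 = snapped shut, hanging down along the case front, grows as its lower end swings out from the case and up, to 2.2 rad; stiff for the first 0.35 rad (about 12 N near the lower end), then it snaps over and is loose; it stays where it is left; the wire loop is clear of the lid from about 1.3
- latch_pivot (a point): pivot of the latch lever, in the middle of the case front, 12 out from it, 60 above the bench; the lever turns about the case's y axis
- latch_grip (a point): point in the latch lever 27 below its pivot and 17 out from the case front when shut; the lever is a steel channel 26 wide (case y) x 13 deep x 44 long, ends 18 above the bench; its two sides can be pinched from above
- lid (a joint): angle of the lid, 0 = shut, grows as it opens, to the stop at 1.85 rad; beyond about 1.55 it falls back onto the stop, before that it falls shut; held shut while the latch is on
- lid_hinge (a point): point on the hinge line of the lid, at the back rim of the box, 75.5 above the bench; the line runs along the case's y; lid 0.4 kg
- lid_pull (a point): middle of the right-hand finger pull of the lid, a black tab 24 wide (y) x 20 (out from the lid front) x 9 thick, 11 out from the case front, 105 right of the middle, 82 above the bench when shut; a twin sits 105 left of the middle
- meter_scale (a point): the big force meter: grey tube of diameter 32, length 150 (185 with ring and hook), 0.1 kg, lying along its bay, 2 to 9 from the front wall (no room for a finger behind it) with free floor towards the back; point on its axis at mid-length; y along the tube, z points out through the white scale window with its marks: straight up when the scale faces up
- thin_meter_scale (a point): thin force meter, diameter 20, length 165, loose in the back bay of the case; axes as for the big one; to be left alone
- mass_a_center (a point): brass mass, diameter 42, 20 high, loose in the back bay; centre; to be left alone
- mass_b_center (a point): brass mass, diameter 34, 20 high, loose in the back bay; centre; to be left alone
- glue_a_center (a point): glue stick, diameter 27, 92 high, upright on the bench; centre
- glue_b_center (a point): glue stick, diameter 27, 92 high, upright on the bench; centre
- tape_center (a point): roll of tape, diameter 100, 48 high, on the bench; centre
- set_square_center (a point): flat clear set square, 140 x 140 x 4, on the bench; centre

How it is judged (in metres and radians):
On the way, in this order (a step that is already met when the one before it is completed fails the run):
1. the latch lever is swung open (value of joint latch above 1.3 rad), for 0.1 s.
2. the lid is folded back past upright (value of joint lid above 1.6 rad), for 0.2 s.
At the end, for the whole second after the job is handed in: Latch lever open (over 1.3 rad), lid folded back and staying open (over 1.6 rad), big meter lying at rest on the floor of its bay with its scale facing up within 0.2 rad (11 degrees), everything else where it was (value of joint latch above 1.3 rad and value of joint lid above 1.6 rad and angle between meter_scale's own z axis and vertical below 0.2 rad and z of meter_scale in the frame of meter_bay below 0.022 m and x of meter_scale in the frame of meter_bay between -0.03 and 0.03 m and linear speed of meter below 0.01 m/s and angular speed of meter below 0.15 rad/s); the robot touches nothing.
It fails at once if another thing in the case or on the bench is shifted by more than 25 mm (distance of any of thin_meter_scale, mass_a_center, mass_b_center, glue_a_center, glue_b_center, tape_center, set_square_center from where it was at the start of the episode above 0.025 m).
It fails at once if the big meter is lifted more than 20 mm off the floor of its bay (z of meter_scale in the frame of meter_bay above 0.036 m).
It fails at once if the big meter is pressed with more than 30 N (contact force between the fingers and meter above 30 N).
It also fails if it takes over 67 s, if anything falls off the work surface, if the arm or the gripper's body presses on something with over 40 N, if the wrist force passes 120 N, or if a joint passes its speed limit or range.

### The arm

A 7-joint arm with a two-finger parallel gripper is mounted at the origin on the work surface. World frame = base frame: x ahead of the robot, y to its left, z up, the work surface at z = 0. Lengths are in m, angles in degrees, forces in N, time in s.
With the tool pointing down it reaches from about 0.4 to 0.875 m from the base axis. Payload 6.5 kg.
Tool frame: the origin (TCP) lies midway between the tips of the shut fingers; the grasp point (between the pads) lies 19 mm behind it; z points along the fingers, y is the direction in which the jaws open and shut (so a half turn about z gives the same grasp; the last joint's range is limited). The gripper opens to 88 mm and grips with 3 to 60 N. Pads are 18 mm wide; open, the fingers measure 123 mm over their backs; the gripper's body (75 mm by 187 mm) begins 45 mm behind the grasp point.
Start: joints at [68.572, 30.733, -0.252, 88.115, 0.149, 61.152, -4.079], TCP at [0.197, -0.619, 0.239] pointing down, gripper open.
Joint ranges: [-154.64, 154.64], [-21.42, 123.67], [-72.66, 72.17], [13.99, 137.28], [-74.86, 254.86], [10.95, 109.41], [-158.01, 158.01]. Speed limits (degrees/s): [136.94, 136.94, 180, 180, 180, 180, 180].

### API

Orientations are given as a 3x3 rotation matrix whose columns are the frame's x, y, z axes.
In Python, from rig import env gives the robot as it stands.
- The arm moves only by the shell command python3 -m handwheel 'ROWS' [FORCE]. ROWS is JSON, a list of rows, each a list of 5 numbers: the finger opening in cm, from 0 to 8.81, then the shift along the world's x, y, z in cm, then the turn about the world's z in rad. In form: [[jaw, tx, ty, tz, yaw], ...]. A call has 1 to 20 rows; each row shifts and turns the pose as measured when the row begins; what a row does not reach is not made up. A row lasts 1/8 s, in which the tool goes at most 62.5 mm and 10.7 degrees, less where a joint would pass 70% of its speed; a pose out of reach is approached as far as the arm can. A call is refused whole if a number of a shift passes 6.25 or a number of a turn 0.188, either way. A call with a gripper value outside its range is refused whole. The fingers move at their own pace and stop on an object; FORCE is the grip in N (left out, the last holds). Time passes only in rows, so rows that do not move let the fingers close. It gives the time, the measured TCP pose, the force and the opening at its end, in the units of the state.
- env.read_state(): the state, without advancing time (a new reading comes with each control period).
- env.get_image(name): name is "side" or "top"; returns (picture, depth): 480x640x3 uint8, red, green, blue; 480x640 float32, m along the optical axis (not along the pixel's ray), 0 where there is no reading.
- env.get_calibration(name): a dict with "intrinsics" (3x3 intrinsics, pixels), "cam_to_world" (4x4, takes a point from camera to world coordinates). Camera axes: x right, y down, z forward; pixel columns grow to the right and rows downward; lengths in m; the calibration is good to about 2 mm. A picture is of the moment at which its call begins. get_calibration takes no time and is no camera call.
- env.finish_job(): hands the job in, once; it reports no verdict.
The state is a dict: "time_s": time; "joint_positions": joint angles; "qvel": joint speeds; "effort": joint torques, N m; "tool_pos": TCP position; "ee_rot": TCP orientation; "force": force on the tool from outside, world axes, zero at the start; "ft_torque": the same for the moment, N m; "width": finger opening in m.
Only numpy, scipy, OpenCV 4.12 (cv2) and the standard library are available. Lean on these libraries where they do the work, as an engineer would, in place of code of your own. Each camera call takes 0.05 s, during which the arm holds its last target. There are 200 camera calls.

## Working session

There is one attempt and no reset: what is moved stays moved. The work goes in short steps, Python scripts to look and compute and a shell command to move; the robot and the scene stay as the last step left them, time stands still between calls to the robot, and variables do not carry over. Pictures are saved under pics/ and viewed, about 8 in all and at most 12, crops included, and the job is handed in when it is done.

```bash
mkdir -p pics
python3 - <<'E'
from rig import env
import cv2,numpy as np
for n in("top","side"):
    p,d=env.get_image(n); cv2.imwrite(f"pics/{n}0.png",p[:,:,::-1]); np.save(f"pics/{n}0.npy",d)
    c=env.get_calibration(n); print(n,np.round(c["intrinsics"],1).tolist(),np.round(c["cam_to_world"],3).tolist())
s=env.read_state(); print(s["time_s"],s["tool_pos"],np.round(s["ee_rot"],3).tolist(),s["width"])
E
```

```text
top [[595.4, 0.0, 325.4], [0.0, 595.4, 240.1], [0.0, 0.0, 1.0]] [[0.005, -0.986, 0.164, 0.314], [-1.0, -0.006, -0.004, 0.019], [0.005, -0.164, -0.986, 1.368], [0.0, 0.0, 0.0, 1.0]]
side [[595.1, 0.0, 316.4], [0.0, 595.1, 245.9], [0.0, 0.0, 1.0]] [[-0.928, -0.253, 0.273, 0.141], [-0.372, 0.586, -0.72, 1.016], [0.023, -0.77, -0.638, 0.96], [0.0, 0.0, 0.0, 1.0]]
0.1 [ 0.1967317  -0.61894944  0.23793698] [[0.953, 0.303, -0.001], [0.303, -0.953, 0.001], [-0.0, -0.002, -1.0]] 0.08844543858971163
```

View pics/top0.png

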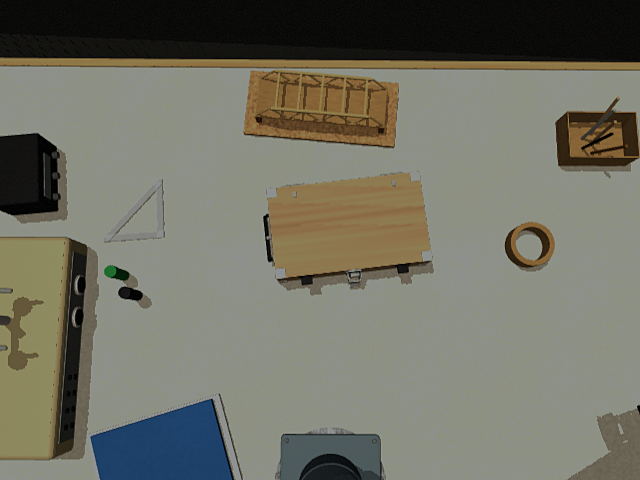

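View pics/side0.png

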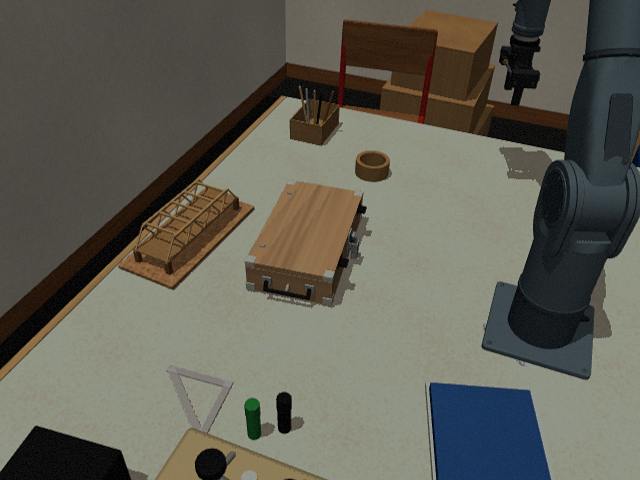

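The top view shows the case with its latch (354,277) and pulls (307,281) and (403,268) facing the robot. The side view agrees. I'll get the case pose from the lid-top depth points.

```bash
cat > h.py <<'E'
from rig import env
import cv2,numpy as np
def cloud(n,d):
    c=env.get_calibration(n);K=c["intrinsics"];T=np.array(c["cam_to_world"])
    v,u=np.mgrid[:480,:640]
    P=np.stack([(u-K[0][2])/K[0][0]*d,(v-K[1][2])/K[1][1]*d,d],-1)
    return P@T[:3,:3].T+T[:3,3]
def snap(n,f):
    p,d=env.get_image(n);cv2.imwrite(f"pics/{f}.png",p[:,:,::-1]);np.save(f"pics/{f}.npy",d);return p,d
def ray(n,u,v,z):
    c=env.get_calibration(n);T=np.array(c["cam_to_world"])
    r=T[:3,:3]@np.linalg.solve(np.array(c["intrinsics"]),[u,v,1]);o=T[:3,3]
    return o+r*(z-o[2])/r[2]
E
python3 - <<'E'
from h import *
for n in("top","side"):
    P=cloud(n,np.load(f"pics/{n}0.npy"))
    m=(abs(P[...,2]-.092)<.006)&(P[...,0]>.35)&(P[...,0]<.8)&(abs(P[...,1])<.3)
    m=cv2.morphologyEx(m.astype(np.uint8),cv2.MORPH_OPEN,np.ones((5,5)))>0
    Q=P[m]; r=cv2.minAreaRect((Q[:,:2]*1000).astype(np.float32)); print(n,len(Q),Q[:,2].mean(),r)
for q in((354,277),(307,281),(403,268)): print(q,np.round(ray("top",*q,.08 if q[0]!=354 else .06),4))
print([np.round(ray("top",*q,.092),4) for q in((267,188),(418,172),(432,260),(278,278))])
i=cv2.imread("pics/top0.png")[160:310,240:450];cv2.imwrite("pics/c1.png",cv2.resize(i,None,fx=3.8,fy=3.8,interpolation=2))
E
```

```text
top 13260 0.09188694656393392 ((559.3231811523438, -36.88771057128906), (205.4641571044922, 340.80230712890625), 7.067567825317383)
side 7468 0.09206700405405589 ((560.0668334960938, -36.919769287109375), (208.38491821289062, 349.45794677734375), 7.379040241241455)
(354, 277) [ 0.4488 -0.0502  0.06  ]
(307, 281) [0.4375 0.0528 0.08  ]
(403, 268) [ 0.467  -0.1559  0.08  ]
[array([0.6412, 0.1427, 0.092 ]), array([ 0.6798, -0.191 ,  0.092 ]), array([ 0.4834, -0.2173,  0.092 ]), array([0.4424, 0.1149, 0.092 ])]
```

View pics/c1.png

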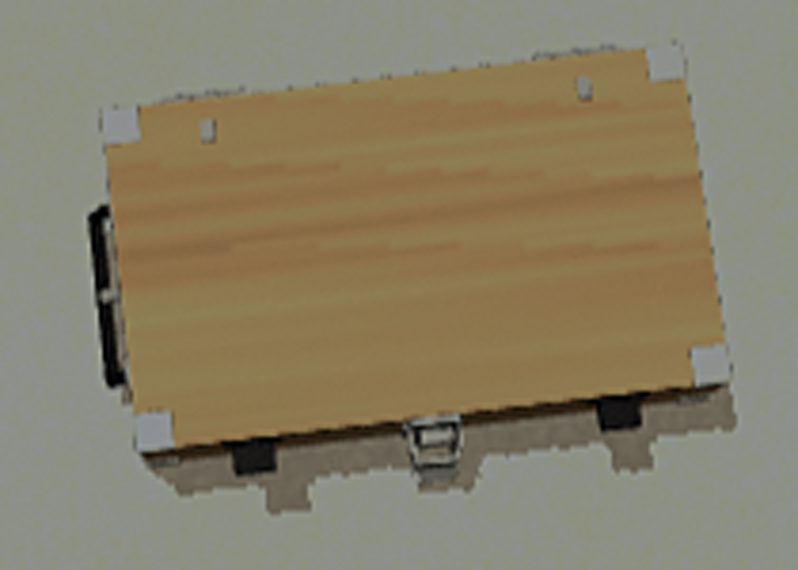

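Two views agree: case centre (0.560, -0.037), yaw +7.1°, lid top at 0.092, sides about 205 x 341. Next I go above the latch.

```bash
python3 -m handwheel '[[5,2.5,5.7,0,-0.018],[5,2.5,5.7,0,-0.018],[5,2.5,5.7,0,-0.018],[5,2.5,5.7,0,-0.018],[5,2.5,5.7,0,-0.018],[5,2.5,5.7,0,-0.018],[5,2.5,5.7,0,-0.018],[5,2.5,5.7,0,-0.018],[5,2.5,5.7,0,-0.018],[5,2.5,5.7,0,-0.018],[5,0,0,-4,0],[5,0,0,-4,0],[5,0,0,0,0]]' 60
cat >> h.py <<'E'
C=np.array([.5603,-.037]);a=np.radians(7.15);X=np.array([np.cos(a),np.sin(a)]);Y=np.array([-X[1],X[0]])
def st(tx,ty):
    s=env.read_state();p=np.array(s["tool_pos"]);r=np.array(s["ee_rot"]);d=p[:2]-C
    g=C+tx*X+ty*Y-p[:2]
    print("t",s["time_s"],"case",np.round([d@X*1e3,d@Y*1e3,p[2]*1e3],1),"yawerr",round(a-np.arctan2(r[1,0],r[0,0]),4),"F",np.round(s["force"],1),"w",round(s["width"],4),"delta cm",np.round(g*100,2),"j",np.round(s["joint_positions"]))
E
python3 -c "
from h import *
st(-.117,0)"
```

```text
time_s: 1.72
tool_pos: [0.4443, -0.0403, 0.1548]
ee_rot: [[0.992, 0.123, 0.002], [0.123, -0.992, 0.003], [0.002, -0.002, -1.0]]
force: [-1.6, 1.0, 0.7]
width: 0.05
t 1.725 case [-115.5   11.1  154.8] yawerr 0.0015 F [-1.6  1.   0.7] w 0.05 delta cm [-0.01 -1.13] j [ 15.  20. -18. 121.   9.  40. -92.]
```

```bash
python3 -m handwheel '[[5,0,-1.15,-2,0],[5,-0.1,0,-4,0],[5,-0.1,0,-3,0],[5,0,0,-2,0],[5,0,0,-1,0],[5,0,0,0,0]]' 60
python3 -c "
from h import *
st(-.117,0);snap('side','s1');i=cv2.imread('pics/s1.png')[150:330,230:470];cv2.imwrite('pics/s1c.png',cv2.resize(i,None,fx=3,fy=3,interpolation=2))"
```

```text
time_s: 2.48
tool_pos: [0.4487, -0.0553, 0.0394]
ee_rot: [[0.993, 0.118, 0.013], [0.118, -0.993, -0.001], [0.013, 0.002, -1.0]]
force: [-1.1, -0.7, -0.4]
width: 0.0503
t 2.475 case [-113.    -4.2   39.4] yawerr 0.0062 F [-1.1 -0.7 -0.4] w 0.0503 delta cm [-0.45  0.37] j [ 12.  33. -12. 124.  16.  24. -97.]
```

View pics/s1c.png

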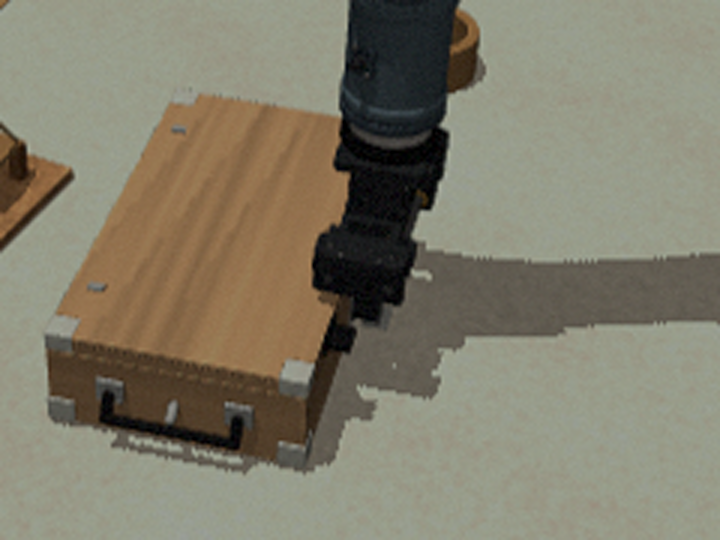

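The gripper straddles the latch in front of the case, with its body just above the lid edge (crop 360,270). I correct by a few mm and pinch.

```bash
python3 -m handwheel '[[5,-0.4,0.4,-0.3,0.006],[5,-0.1,0,-0.3,0],[5,0,0,0,0],[0,0,0,0,0],[0,0,0,0,0],[0,0,0,0,0],[0,0,0,0,0]]' 60
python3 -c "
from h import *
st(-.117,0)"
```

```text
time_s: 3.4
tool_pos: [0.4453, -0.0517, 0.0354]
ee_rot: [[0.992, 0.124, 0.017], [0.124, -0.992, -0.002], [0.017, 0.004, -1.0]]
force: [-0.9, 1.3, -0.7]
width: 0.0256
t 3.4 case [-116.    -0.3   35.4] yawerr 0.0004 F [-0.9  1.3 -0.7] w 0.0256 delta cm [-0.1   0.02] j [ 11.  33. -12. 125.  17.  23. -98.]
```

```bash
python3 -m handwheel '[[0,-0.5,-0.06,0.1,0],[0,-0.5,-0.06,0.15,0],[0,-0.5,-0.06,0.2,0]]' 60
python3 -c "
from h import *
st(-.117,0)"
```

```text
time_s: 3.78
tool_pos: [0.4433, -0.0519, 0.0373]
ee_rot: [[0.991, 0.125, 0.042], [0.124, -0.992, 0.005], [0.042, 0.0, -0.999]]
force: [19.7, -1.2, -48.4]
width: 0.0255
t 3.775 case [-118.    -0.2   37.3] yawerr -0.0001 F [ 19.7  -1.2 -48.4] w 0.0255 delta cm [0.09 0.04] j [ 11.  32. -12. 126.  17.  21. -98.]
```

```bash
python3 -m handwheel '[[0,-0.8,-0.1,-0.1,0],[0,-0.8,-0.1,-0.1,0],[0,-0.8,-0.1,0,0]]' 60
python3 -c "
from h import *
st(-.117,0)"
```

```text
time_s: 4.15
tool_pos: [0.4437, -0.0518, 0.0372]
ee_rot: [[0.988, 0.126, 0.088], [0.125, -0.992, 0.014], [0.089, -0.003, -0.996]]
force: [23.6, -0.3, -40.7]
width: 0.0251
t 4.15 case [-117.5   -0.2   37.2] yawerr -0.0015 F [ 23.6  -0.3 -40.7] w 0.0251 delta cm [0.05 0.03] j [ 11.  31. -12. 128.  18.  17. -98.]
```

```bash
python3 -m handwheel '[[4,0,0,0,0],[4,0,0,0,0]]' 40
python3 -c "
from h import *
st(-.117,0);s=env.read_state();print(s['joint_positions'],s['effort'],s['ft_torque'])
P=cloud('top',np.load('pics/top0.npy'));snap('side','s2');i=cv2.imread('pics/s2.png')[190:300,320:420];cv2.imwrite('pics/s2c.png',cv2.resize(i,None,fx=5,fy=5,interpolation=2))"
```

```text
time_s: 4.4
tool_pos: [0.4443, -0.0515, 0.0372]
ee_rot: [[0.988, 0.126, 0.089], [0.125, -0.992, 0.014], [0.09, -0.003, -0.996]]
force: [0.2, 0.2, -0.5]
width: 0.0399
t 4.4 case [-116.9   -0.    37.2] yawerr -0.0015 F [ 0.2  0.2 -0.5] w 0.0399 delta cm [-0.01 -0.  ] j [ 11.  31. -12. 128.  18.  17. -98.]
[ 11.38011039  31.34945306 -11.68285904 127.85425991  17.64676609
  17.00709931 -97.81926572] [-4.01519425e-02 -4.29527843e+01 -1.40541986e+00 -1.11940187e+01
  2.42485281e-02 -5.60520049e-01 -2.81172099e-03] [ 0.01339527  0.16586976 -0.01218834]
```

View pics/s2c.png

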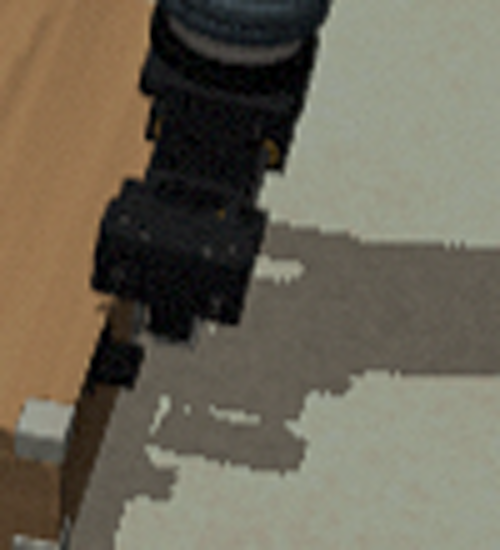

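```bash
python3 -m handwheel '[[4,0,0,-0.5,0],[4,-0.2,0,-0.4,0],[4,0,0,-0.2,0],[4,0,0,0,0],[0,0,0,0,0],[0,0,0,0,0],[0,0,0,0,0]]' 40
python3 -c "
from h import *
st(-.117,0)"
```

```text
time_s: 5.32
tool_pos: [0.4408, -0.0522, 0.0253]
ee_rot: [[0.988, 0.126, 0.086], [0.125, -0.992, 0.013], [0.087, -0.002, -0.996]]
force: [0.5, -0.4, -1.9]
width: 0.0257
t 5.325 case [-120.5   -0.2   25.3] yawerr -0.0012 F [ 0.5 -0.4 -1.9] w 0.0257 delta cm [0.34 0.06] j [ 10.  33. -11. 128.  18.  15. -99.]
```

```bash
python3 -m handwheel '[[0,-2.5,-0.31,0,0]]' 40
python3 -c "
from h import *
st(-.117,0)"
```

```text
time_s: 5.45
tool_pos: [0.4284, -0.0537, 0.0281]
ee_rot: [[0.986, 0.127, 0.11], [0.126, -0.992, 0.017], [0.112, -0.003, -0.994]]
force: [29.7, 2.4, 11.3]
width: 0.0246
t 5.45 case [-132.9   -0.2   28.1] yawerr -0.0027 F [29.7  2.4 11.3] w 0.0246 delta cm [1.58 0.22] j [ 11.  31. -10. 131.  19.  12. -99.]
```

```bash
python3 -m handwheel '[[0,-0.6,-0.07,0.6,0],[0,-0.5,-0.06,0.7,0]]' 25
python3 -c "
from h import *
st(-.117,0)"
```

```text
time_s: 5.7
tool_pos: [0.4172, -0.0552, 0.0413]
ee_rot: [[0.986, 0.127, 0.11], [0.126, -0.992, 0.017], [0.112, -0.003, -0.994]]
force: [3.3, -0.9, -3.2]
width: 0.0242
t 5.7 case [-144.2   -0.3   41.3] yawerr -0.0023 F [ 3.3 -0.9 -3.2] w 0.0242 delta cm [2.7  0.36] j [ 12.  29. -12. 132.  19.  13. -99.]
```

```bash
python3 -m handwheel '[[0,-0.35,-0.04,0.8,0],[0,-0.05,0,0.9,0],[0,0.1,0.01,0.9,0],[0,0.3,0.04,0.8,0],[0,0.4,0.05,0.6,0]]' 25
python3 -c "
from h import *
st(-.117,0)"
```

```text
time_s: 6.32
tool_pos: [0.421, -0.0546, 0.0845]
ee_rot: [[0.986, 0.127, 0.111], [0.126, -0.992, 0.017], [0.112, -0.003, -0.994]]
force: [0.4, -0.2, 0.7]
width: 0.001
t 6.325 case [-1.404e+02 -1.000e-01  8.450e+01] yawerr -0.0023 F [ 0.4 -0.2  0.7] w 0.001 delta cm [2.32 0.3 ] j [ 17.  24. -17. 131.  16.  21. -96.]
```

```bash
python3 -m handwheel '[[0,0,0,4,0],[0,0,-4,4,0],[0,0,-6,2,0],[0,0,-6,0,0],[0,0,-6,0,0],[0,0,0,0,0]]' 25
python3 -c "
from h import *
snap('top','t3');p,d=snap('side','s3');st(-.117,0)
for n,r in(('t3',(240,310,300,420)),('s3',(190,300,310,420))):
  i=cv2.imread(f'pics/{n}.png')[r[0]:r[1],r[2]:r[3]];cv2.imwrite(f'pics/{n}c.png',cv2.resize(i,(600,int(600*i.shape[0]/i.shape[1])),interpolation=2))
a_=[cv2.imread(f'pics/{n}c.png') for n in('t3','s3')];cv2.imwrite('pics/b3.png',cv2.resize(np.vstack(a_),(370,590)))
for n,f in(('top','t3'),('side','s3')):
  P=cloud(n,np.load(f'pics/{f}.npy'));Q=P.reshape(-1,3);q=np.c_[(Q[:,:2]-C)@X,(Q[:,:2]-C)@Y,Q[:,2]]*1e3
  m=(abs(q[:,1])<10)&(q[:,0]<-102)&(q[:,0]>-165)&(q[:,2]>12);o=q[m];print(n,np.round(o[np.argsort(o[:,0])][::4]).astype(int).tolist())
"
```

```text
time_s: 7.08
tool_pos: [0.4233, -0.2792, 0.1922]
ee_rot: [[0.984, 0.135, 0.117], [0.134, -0.991, 0.016], [0.118, -0.0, -0.993]]
force: [0.0, 1.0, 0.1]
width: 0.0004
t 7.175 case [-164.9 -218.3  191.8] yawerr -0.0173 F [ 0.2  0.2 -0.2] w 0.0008 delta cm [ 2.03 22.25] j [ 47.  19. -20. 115.   3.  41. -56.]
top [[-153, -8, 81], [-152, -4, 81], [-151, 5, 80], [-150, -4, 83], [-149, 2, 72], [-148, -9, 73], [-147, -3, 75], [-146, 8, 75], [-145, -5, 71], [-144, 6, 77], [-143, -5, 76], [-142, 1, 74], [-141, 7, 74], [-140, -4, 72], [-139, 10, 77], [-139, -6, 76], [-138, 3, 75], [-137, -9, 71], [-136, -2, 72], [-135, -6, 79], [-133, 0, 69], [-133, 6, 71], [-131, 0, 72], [-131, 6, 74], [-130, -7, 70], [-129, 1, 70], [-128, -7, 75], [-127, -1, 71], [-126, 5, 69], [-125, -1, 73], [-124, 5, 74], [-123, -6, 69], [-122, 1, 73], [-121, 5, 68], [-121, -4, 73], [-121, -7, 89], [-120, 3, 75], [-119, -9, 95], [-118, -3, 95], [-115, 6, 72], [-114, -5, 71], [-113, 2, 72], [-113, -9, 78], [-113, 5, 88], [-111, -7, 84], [-111, 7, 92], [-109, -7, 86], [-108, 1, 83], [-107, -5, 87], [-106, -1, 82], [-105, -5, 90], [-104, 1, 87], [-103, 8, 85], [-103, 6, 98]]
side [[-151, 7, 74], [-150, -6, 79], [-149, 4, 83], [-146, -8, 73], [-144, 7, 72], [-142, 10, 64], [-140, 1, 73], [-138, -10, 73], [-136, -6, 72], [-134, -2, 75], [-133, 1, 71], [-131, 6, 72], [-130, -1, 74], [-127, -2, 70], [-126, -7, 72], [-125, 8, 71], [-122, 9, 72], [-122, -4, 71], [-121, 10, 57], [-120, -7, 86], [-120, -3, 74], [-119, 8, 85], [-119, 8, 88], [-118, -6, 86], [-117, -7, 95], [-116, 9, 64], [-114, -7, 72], [-112, 8, 72], [-111, -7, 75], [-110, 0, 74], [-110, 10, 76], [-109, 2, 72], [-108, -10, 85], [-106, 6, 84], [-104, 8, 82], [-103, -9, 84]]
```

View pics/b3.png

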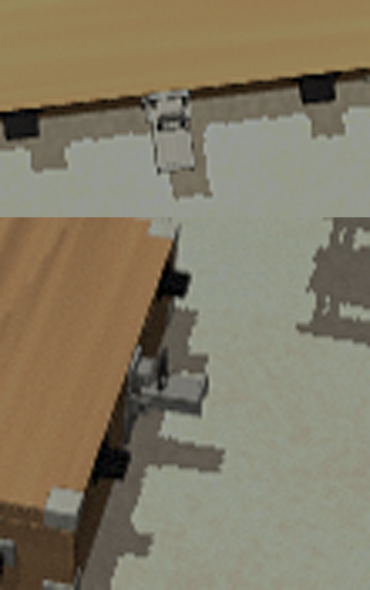

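The lever is swung out slightly past horizontal, about 1.7 rad by the depth points (top crop 170,150; side crop 180,390). The pulls are the black tabs at (22,125) and (318,88). Next is the right pull: I pinch its sides.

```bash
python3 -m handwheel '[[5,1.2,4,0,-0.006],[5,1.2,4,0,-0.006],[5,1.1,3.8,-1,-0.006],[5,0,0,-3,0],[5,0,0,-3,0],[5,0,0,0,0]]' 10
python3 -c "
from h import *
st(-.115,-.105)"
```

```text
time_s: 7.92
tool_pos: [0.4596, -0.1381, 0.1215]
ee_rot: [[0.983, 0.143, 0.115], [0.142, -0.99, 0.024], [0.118, -0.007, -0.993]]
force: [-0.1, 0.2, -0.2]
width: 0.0497
t 7.925 case [-112.5  -87.8  121.5] yawerr -0.0183 F [-0.1  0.2 -0.2] w 0.0497 delta cm [-0.03 -1.74] j [ 30.  24. -20. 122.  10.  30. -78.]
```

```bash
python3 -m handwheel '[[5,-0.1,-1.7,-0.5,-0.018],[5,0,0,-2,0],[5,0,0,-1.6,0],[5,0,0,-0.3,0],[5,0,0,0,0]]' 10
python3 -c "
from h import *
st(-.115,-.105)"
```

```text
time_s: 8.55
tool_pos: [0.4612, -0.1594, 0.0811]
ee_rot: [[0.985, 0.122, 0.123], [0.12, -0.993, 0.018], [0.124, -0.003, -0.992]]
force: [0.0, 0.9, 0.4]
width: 0.0502
t 8.55 case [-113.5 -109.1   81.1] yawerr 0.0032 F [0.  0.9 0.4] w 0.0502 delta cm [-0.2   0.39] j [ 30.  28. -17. 123.  13.  24. -79.]
```

```bash
python3 -m handwheel '[[5,-0.2,0.4,-0.6,0],[5,0,0,0,0],[0,0,0,0,0],[0,0,0,0,0],[0,0,0,0,0],[0,0,0,0,0]]' 20
python3 -c "
from h import *
st(-.115,-.105)"
```

```text
time_s: 9.3
tool_pos: [0.4601, -0.1556, 0.0764]
ee_rot: [[0.985, 0.121, 0.125], [0.12, -0.993, 0.017], [0.126, -0.002, -0.992]]
force: [0.5, -0.1, -0.5]
width: 0.0237
t 9.3 case [-114.2 -105.2   76.4] yawerr 0.0034 F [ 0.5 -0.1 -0.5] w 0.0237 delta cm [-0.08  0.01] j [ 29.  29. -17. 123.  13.  23. -80.]
```

```bash
python3 -m handwheel '[[0,0.05,0,1.3,0],[0,0.1,0.01,1.7,0],[0,0.25,0.03,2,0],[0,0.4,0.05,2,0],[0,0.5,0.06,2,0],[0,0.6,0.08,2,0]]' 20
python3 -c "
from h import *
st(-.115,-.105)"
```

```text
time_s: 10.05
tool_pos: [0.4959, -0.1511, 0.1974]
ee_rot: [[0.979, 0.126, 0.159], [0.125, -0.992, 0.018], [0.16, 0.003, -0.987]]
force: [22.2, -1.8, -18.6]
width: 0.0229
t 10.05 case [ -78.1 -105.2  197.4] yawerr -0.0019 F [ 22.2  -1.8 -18.6] w 0.0229 delta cm [-3.66 -0.44] j [ 33.  19. -22. 116.   7.  38. -75.]
```

```bash
python3 -m handwheel '[[0,1.7,0.21,1.5,0],[0,1.7,0.21,1.55,0],[0,1.8,0.22,1.4,0],[0,1.9,0.24,1.25,0]]' 15
python3 -c "
from h import *
st(-.115,-.105)"
```

```text
time_s: 10.55
tool_pos: [0.5617, -0.1428, 0.2574]
ee_rot: [[0.981, 0.125, 0.147], [0.124, -0.992, 0.016], [0.148, 0.002, -0.989]]
force: [7.6, -1.2, -15.2]
width: 0.0234
t 10.55 case [ -11.8 -105.2  257.4] yawerr -0.0005 F [  7.6  -1.2 -15.2] w 0.0234 delta cm [-10.24  -1.27] j [ 29.  20. -22. 104.   7.  49. -78.]
```

```bash
python3 -m handwheel '[[0,2.1,0.26,0.9,0],[0,2.2,0.27,0.75,0],[0,2.3,0.29,0.5,0],[0,2.3,0.29,0.25,0],[0,2.3,0.29,0,0]]' 15
python3 -c "
from h import *
st(-.115,-.105)"
```

```text
time_s: 11.18
tool_pos: [0.6726, -0.1289, 0.287]
ee_rot: [[0.982, 0.124, 0.142], [0.123, -0.992, 0.015], [0.143, 0.002, -0.99]]
force: [-0.5, -0.7, -1.1]
width: 0.0236
t 11.175 case [ 100.  -105.2  287. ] yawerr 0.0 F [-0.5 -0.7 -1.1] w 0.0236 delta cm [-21.34  -2.66] j [ 23.  29. -21.  86.  10.  59. -83.]
```

```bash
python3 -m handwheel '[[0,2,0.25,-0.15,0],[0,2,0.25,-0.35,0],[0,1,0.12,-0.2,0],[0,0.5,0.06,-0.1,0],[0,0,0,0,0]]' 15
python3 -c "
from h import *
st(.14,-.105)"
```

```text
time_s: 11.8
tool_pos: [0.7265, -0.1221, 0.2799]
ee_rot: [[0.983, 0.124, 0.137], [0.123, -0.992, 0.016], [0.138, 0.001, -0.99]]
force: [0.2, -0.3, -1.9]
width: 0.0236
t 11.8 case [ 154.3 -105.1  279.9] yawerr 0.0 F [ 0.2 -0.3 -1.9] w 0.0236 delta cm [-1.42 -0.16] j [ 19.  35. -20.  77.  11.  62. -84.]
```

```bash
python3 -m handwheel '[[5,0,0,0,0],[5,0,0,0,0],[5,0,0,3,0],[5,-2,-1,4,0],[5,-5,-2,0,0],[5,-5,-3,0,0],[5,-4,-4,0,0],[5,-2,-5,0,0],[5,0,-6,0,0],[5,0,-6,0,0],[5,0,0,0,0]]' 15
python3 -c "
from h import *
p,d=snap('top','t4');st(0,0)
P=cloud('top',d);q=np.dstack([(P[...,:2]-C)@X,(P[...,:2]-C)@Y,P[...,2]]);np.save('pics/q4.npy',q)
i=cv2.imread('pics/t4.png')[130:300,240:450];cv2.imwrite('pics/t4c.png',cv2.resize(i,None,fx=3.5,fy=3.5,interpolation=2))"
```

```text
time_s: 13.18
tool_pos: [0.5377, -0.3979, 0.3576]
ee_rot: [[0.982, 0.126, 0.144], [0.126, -0.992, 0.012], [0.144, 0.006, -0.989]]
force: [0.7, 0.4, -0.4]
width: 0.05
t 13.225 case [ -65.6 -352.1  358. ] yawerr -0.0062 F [ 0.3  0.1 -0.8] w 0.05 delta cm [ 2.12 35.75] j [ 47.  25. -18.  82.   2.  67. -52.]
```

View pics/t4c.png

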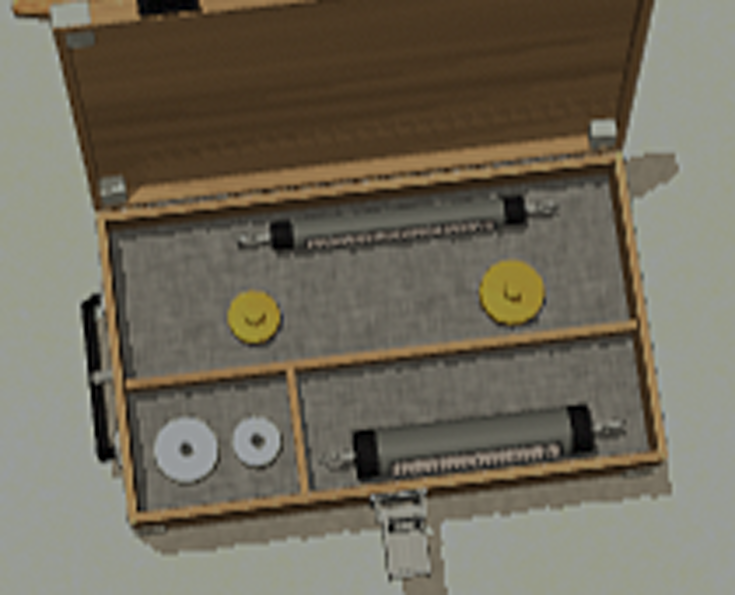

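The lid is open. The big meter lies at the front (crop 355–595, 405–480), with its scale turned towards the front wall, so it must roll backwards. I'll measure the axis and the scale angle.

Run:
```python
from h import *
q=np.load('pics/q4.npy')*1e3;p=cv2.imread('pics/t4.png');g=cv2.cvtColor(p,cv2.COLOR_BGR2HSV)
m=(q[...,0]<0)&(q[...,0]>-98)&(q[...,1]<70)&(q[...,1]>-165)
# lid
L=q[(abs(q[...,1])<120)&(q[...,0]>108)&(q[...,2]>110)&(q[...,2]<260)];print("lid angle",np.pi/2+np.arctan(np.polyfit(L[:,2],L[:,0],1)[0]),len(L))
t=m&(q[...,2]>60); 
for y in range(-130,40,10):
    s=t&(abs(q[...,1]-y)<5)&(q[...,2]<85)&(q[...,0]<-25)
    print(y,[tuple(int(v) for v in (*np.round(a[[0,2]]),b[1],b[2])) for a,b in sorted(zip(q[s],g[s]),key=lambda k:k[0][0])][::4][:22])
```

```text
lid angle 1.8495246835128265 4371
-130 [(-98, 72, 132, 104), (-96, 74, 122, 150), (-94, 73, 125, 161), (-72, 63, 21, 143), (-69, 61, 26, 80)]
-120 [(-98, 77, 100, 138), (-95, 76, 119, 165), (-95, 70, 118, 167), (-87, 67, 24, 42), (-86, 73, 255, 6), (-84, 72, 53, 24), (-83, 74, 128, 4), (-81, 69, 64, 12), (-80, 78, 0, 12), (-77, 75, 32, 16), (-76, 79, 27, 47), (-75, 76, 26, 20), (-72, 74, 23, 22), (-70, 75, 24, 21), (-68, 73, 41, 25), (-66, 75, 15, 17), (-64, 75, 23, 11), (-61, 71, 28, 9), (-59, 67, 36, 21), (-57, 66, 0, 0)]
-110 [(-98, 70, 125, 108), (-96, 77, 120, 151), (-94, 77, 99, 165), (-87, 73, 21, 24), (-85, 74, 109, 7), (-84, 68, 28, 63), (-82, 70, 30, 77), (-79, 69, 27, 84), (-78, 74, 26, 88), (-76, 71, 23, 11), (-74, 76, 27, 105), (-72, 73, 23, 44), (-70, 81, 25, 104), (-67, 77, 24, 96), (-66, 78, 26, 10), (-63, 74, 51, 10), (-62, 72, 28, 83), (-59, 67, 26, 78)]
-100 [(-98, 74, 119, 137), (-96, 77, 117, 164), (-94, 75, 118, 167), (-87, 70, 37, 97), (-85, 67, 46, 100), (-83, 68, 20, 25), (-83, 72, 40, 95), (-81, 76, 42, 121), (-79, 72, 23, 68), (-76, 72, 23, 89), (-74, 72, 2
[... 4140 characters left out ...]
72, 31, 49), (-78, 76, 25, 91), (-76, 77, 24, 94), (-75, 78, 24, 21), (-72, 74, 16, 31), (-71, 73, 26, 106), (-69, 78, 25, 101), (-67, 75, 24, 94), (-64, 72, 28, 91), (-63, 70, 21, 12), (-61, 73, 59, 13), (-59, 70, 128, 8)]
20 [(-98, 71, 120, 102), (-96, 76, 133, 140), (-94, 78, 105, 156), (-87, 65, 15, 34), (-85, 64, 30, 17), (-84, 69, 191, 4), (-82, 76, 255, 2), (-80, 71, 32, 16), (-79, 78, 34, 15), (-76, 74, 13, 20), (-75, 80, 23, 22), (-73, 82, 20, 25), (-71, 73, 24, 21), (-70, 74, 12, 22), (-68, 77, 23, 22), (-66, 79, 36, 21), (-64, 69, 128, 2), (-62, 73, 128, 6), (-59, 68, 255, 1)]
30 [(-97, 76, 129, 132), (-96, 80, 125, 157), (-95, 71, 125, 157), (-73, 61, 24, 95), (-71, 62, 22, 142)]
```

Lid angle measures 1.85. The tube axis is at case x -72 (bay -18), mid y about -51, top at 76. The upper window edge sits about 30° to the front of the top. I'll rub the top backwards with the closed fingers.

```bash
python3 -m handwheel '[[0,-0.9,5,-1,0],[0,-0.9,5,-2,0],[0,-0.9,5,-3,0],[0,-0.9,5,-3,0],[0,-0.9,5,-3,0],[0,-0.8,4.6,-3,0],[0,0,0,-4,0],[0,0,0,-3,0],[0,0,0,-1,0],[0,0,0,0,0]]' 15
python3 -c "
from h import *
st(-.080,-.051)"
```

```text
time_s: 14.48
tool_pos: [0.4837, -0.0724, 0.1287]
ee_rot: [[0.975, 0.154, 0.158], [0.153, -0.988, 0.018], [0.159, 0.006, -0.987]]
force: [-0.6, 0.8, 0.8]
width: 0.0006
t 14.475 case [-80.4 -25.6 128.7] yawerr -0.031 F [-0.6  0.8  0.8] w 0.0006 delta cm [ 0.36 -2.52] j [ 22.  23. -21. 123.  14.  27. -90.]
```

```bash
python3 -m handwheel '[[0,0.3,-2.5,-1,-0.031],[0,0,0,-2,0],[0,0,0,-1,0],[0,0,0,0,0]]' 15
python3 -c "
from h import *
st(-.080,-.051)"
```

```text
time_s: 14.98
tool_pos: [0.4901, -0.1031, 0.0908]
ee_rot: [[0.979, 0.116, 0.166], [0.116, -0.993, 0.009], [0.166, 0.01, -0.986]]
force: [0.2, 0.0, 0.3]
width: 0.0005
t 14.975 case [-77.9 -56.8  90.8] yawerr 0.0068 F [0.2 0.  0.3] w 0.0005 delta cm [-0.28  0.55] j [ 23.  27. -18. 123.  17.  22. -91.]
```

```bash
python3 -m handwheel '[[0,-0.3,0.5,-0.5,0],[0,0,0,-0.3,0],[0,0,0,-0.2,0],[0,0,0,0,0]]' 15
python3 -c "
from h import *
st(-.080,-.051)"
```

```text
time_s: 15.48
tool_pos: [0.4878, -0.098, 0.0815]
ee_rot: [[0.979, 0.116, 0.168], [0.116, -0.993, 0.009], [0.168, 0.011, -0.986]]
force: [-0.8, -0.4, 0.4]
width: 0.0004
t 15.475 case [-79.5 -51.5  81.5] yawerr 0.0067 F [-0.8 -0.4  0.4] w 0.0004 delta cm [-0.05  0.04] j [ 21.  28. -17. 124.  18.  20. -92.]
```

```bash
python3 -m handwheel '[[0,0,0,-0.25,0],[0,0,0,-0.2,0],[0,0,0,-0.1,0]]' 15;  python3 -c "
from h import *
st(-.080,-.051)"
```

```text
time_s: 15.85
tool_pos: [0.4881, -0.0981, 0.0758]
ee_rot: [[0.979, 0.116, 0.168], [0.116, -0.993, 0.009], [0.168, 0.011, -0.986]]
force: [-0.6, 0.5, 0.3]
width: 0.0003
t 15.85 case [-79.3 -51.6  75.8] yawerr 0.0067 F [-0.6  0.5  0.3] w 0.0003 delta cm [-0.08  0.05] j [ 21.  29. -16. 124.  18.  20. -93.]
```

```bash
python3 -m handwheel '[[0,0,0,-0.1,0],[0,0,0,-0.1,0]]' 15;  python3 -c "
from h import *
st(-.080,-.051)"
```

```text
time_s: 16.1
tool_pos: [0.4899, -0.0978, 0.075]
ee_rot: [[0.978, 0.116, 0.172], [0.117, -0.993, 0.009], [0.172, 0.012, -0.985]]
force: [-1.8, 1.5, 16.1]
width: 0.0004
t 16.1 case [-77.4 -51.6  75. ] yawerr 0.0062 F [-1.8  1.5 16.1] w 0.0004 delta cm [-0.27  0.03] j [ 21.  29. -16. 124.  18.  19. -93.]
```

```bash
python3 -m handwheel '[[0,0.5,0.06,0.05,0]]' 15; python3 -m handwheel '[[0,0.5,0.06,0.03,0]]' 15;  python3 -c "
from h import *
st(-.080,-.051)"
```

```text
time_s: 16.23
tool_pos: [0.4954, -0.0972, 0.0759]
ee_rot: [[0.978, 0.116, 0.173], [0.117, -0.993, 0.009], [0.173, 0.012, -0.985]]
force: [1.2, -1.1, -0.5]
width: 0.0006
time_s: 16.35
tool_pos: [0.5007, -0.0966, 0.0763]
ee_rot: [[0.978, 0.116, 0.173], [0.117, -0.993, 0.008], [0.173, 0.012, -0.985]]
force: [-0.1, -0.7, 0.9]
width: 0.0006
t 16.35 case [-66.6 -51.7  76.3] yawerr 0.0061 F [-0.1 -0.7  0.9] w 0.0006 delta cm [-1.34 -0.1 ] j [ 20.  29. -16. 122.  18.  20. -93.]
```

```bash
python3 -m handwheel '[[0,0.4,0.05,-0.08,0]]' 15; python3 -m handwheel '[[0,0.4,0.05,-0.06,0]]' 15; python3 -m handwheel '[[0,0.4,0.05,0,0]]' 15;python3 -c "
from h import *
p,d=snap('top','t5');st(-.080,-.051)
i=p[230:290,330:430,::-1];cv2.imwrite('pics/t5c.png',cv2.resize(i,None,fx=6,fy=6,interpolation=2))"
```

```text
time_s: 16.48
tool_pos: [0.5064, -0.0959, 0.0765]
ee_rot: [[0.977, 0.117, 0.176], [0.117, -0.993, 0.008], [0.176, 0.012, -0.984]]
force: [-2.2, 1.1, 19.1]
width: 0.0003
time_s: 16.6
tool_pos: [0.5124, -0.0951, 0.0771]
ee_rot: [[0.977, 0.117, 0.18], [0.117, -0.993, 0.008], [0.179, 0.013, -0.984]]
force: [-2.2, 0.9, 13.0]
width: 0.0004
time_s: 16.73
tool_pos: [0.5176, -0.0945, 0.0778]
ee_rot: [[0.976, 0.117, 0.181], [0.117, -0.993, 0.008], [0.181, 0.013, -0.983]]
force: [0.1, 0.8, 2.7]
width: 0.0006
t 16.775 case [-48.9 -51.7  77.8] yawerr 0.0049 F [-0.1 -0.4  3.7] w 0.0005 delta cm [-3.1  -0.32] j [ 19.  30. -16. 120.  18.  21. -93.]
```

```bash
cat > roll.py <<'E'
from h import *
import sys
p,d=snap('top',sys.argv[1]);P=cloud('top',d);q=np.dstack([(P[...,:2]-C)@X,(P[...,:2]-C)@Y,P[...,2]])*1e3
g=cv2.cvtColor(p,cv2.COLOR_RGB2HSV)
for y0,y1 in((-100,-75),(-35,0)):
    s=(q[...,1]>y0)&(q[...,1]<y1)&(q[...,2]>58)&(q[...,2]<86)&(q[...,0]>-92)&(q[...,0]<-22)
    x=np.round(q[s][:,0]/1.5)*1.5
    print(y0,[(float(v),int(np.median(g[s][x==v][:,1])),int(g[s][x==v][:,2].mean()),int(np.median(q[s][x==v][:,2]))) for v in np.unique(x)])
E
python3 roll.py t6
```

```text
-100 []
-35 [(-69.0, 22, 45, 67), (-67.5, 31, 54, 72), (-66.0, 25, 69, 72), (-64.5, 25, 66, 74), (-63.0, 24, 39, 73), (-61.5, 39, 87, 76), (-60.0, 43, 119, 72), (-58.5, 41, 126, 74), (-57.0, 46, 123, 75), (-55.5, 51, 124, 76), (-54.0, 26, 155, 72), (-52.5, 7, 142, 77), (-51.0, 12, 125, 76), (-49.5, 7, 99, 74), (-48.0, 34, 79, 72), (-46.5, 29, 86, 74), (-45.0, 25, 84, 70), (-43.5, 28, 82, 69), (-42.0, 26, 78, 68), (-40.5, 32, 80, 60)]
```

The window now lies on top, about x -62 to -49 against an axis near -55. I lift straight off and check.

```bash
python3 -m handwheel '[[0,0,0,0.3,0],[0,0,0,1,0],[0,0,0,4,0],[0,0,0,6,0],[0,0,-6,4,0],[0,0,-6,0,0],[0,0,-6,0,0],[0,0,-6,0,0],[0,0,-6,0,0],[0,0,0,0,0]]' 15; python3 roll.py t7; python3 -c "
from h import *
p=cv2.imread('pics/t7.png')[130:300,240:450];cv2.imwrite('pics/t7c.png',cv2.resize(p,None,fx=3.8,fy=3.5,interpolation=2))"
```

```text
time_s: 18.08
tool_pos: [0.5115, -0.3951, 0.2335]
ee_rot: [[0.976, 0.121, 0.178], [0.122, -0.993, 0.007], [0.178, 0.015, -0.984]]
force: [0.4, 0.7, -0.6]
width: -0.0001
-100 [(-73.5, 34, 56, 65), (-72.0, 30, 49, 64), (-70.5, 29, 49, 65), (-69.0, 26, 62, 70), (-67.5, 27, 72, 72), (-66.0, 32, 74, 72), (-64.5, 31, 66, 72), (-63.0, 7, 83, 73), (-61.5, 11, 123, 76), (-60.0, 9, 95, 75), (-58.5, 9, 135, 75), (-57.0, 8, 140, 77), (-55.5, 11, 154, 75), (-54.0, 10, 145, 76), (-52.5, 11, 127, 77), (-51.0, 10, 100, 74), (-49.5, 33, 73, 74), (-48.0, 31, 83, 72), (-46.5, 30, 81, 71), (-45.0, 26, 70, 70), (-43.5, 26, 66, 66), (-42.0, 26, 73, 64)]
-35 [(-73.5, 34, 53, 68), (-72.0, 27, 50, 64), (-70.5, 27, 50, 67), (-69.0, 27, 62, 70), (-67.5, 28, 72, 71), (-66.0, 29, 75, 73), (-64.5, 38, 58, 74), (-63.0, 13, 71, 75), (-61.5, 11, 116, 76), (-60.0, 10, 130, 75), (-58.5, 9, 149, 75), (-57.0, 9, 146, 78), (-55.5, 9, 163, 76), (-54.0, 10, 160, 75), (-52.5, 11, 136, 76), (-51.0, 10, 103, 75), (-49.5, 24, 76, 74), (-48.0, 33, 76, 71), (-46.5, 28, 81, 71), (-45.0, 28, 74, 69), (-43.5, 29, 68, 67), (-42.0, 25, 74, 63)]
```

View pics/t7c.png

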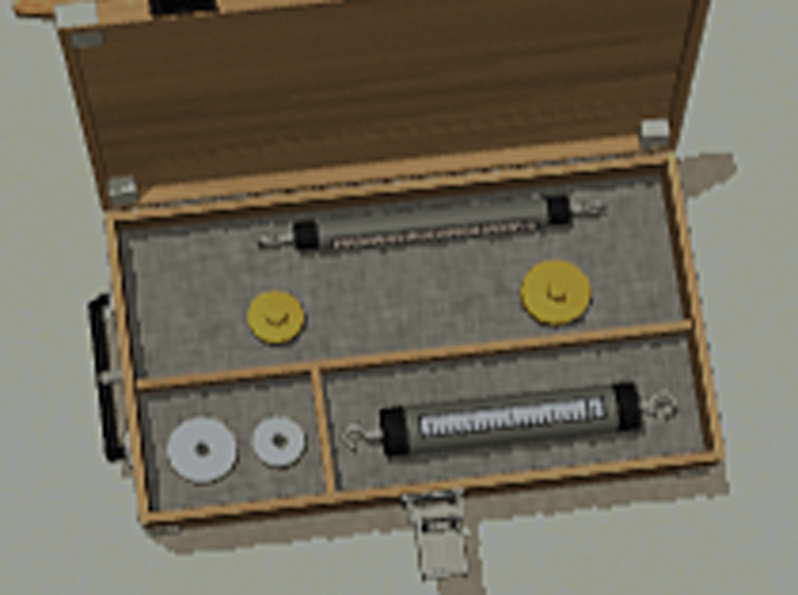

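The scale faces up (crop 420–605, 400–437) and everything else looks unmoved. One numeric check of angle, latch and rest before handing in.

Run:
```python
from h import *
from scipy.optimize import least_squares
st(0,0)
for n in("top","side"):
    p,d=snap(n,n+"8");P=cloud(n,d);q=np.dstack([(P[...,:2]-C)@X,(P[...,:2]-C)@Y,P[...,2]])*1e3
    g=cv2.cvtColor(p,cv2.COLOR_RGB2HSV)
    s=(q[...,1]>-110)&(q[...,1]<5)&(q[...,2]>56)&(q[...,2]<86)&(q[...,0]>-85)&(q[...,0]<-30)
    Q=q[s];f=least_squares(lambda v:np.hypot(Q[:,0]-v[0],Q[:,2]-v[1])-16,[-56,60],loss="soft_l1").x
    w=s&(g[...,1]<18)&(g[...,2]>85);W=q[w];e=np.percentile(W[:,0],[3,97])
    th=np.arcsin((e-f[0])/16);print(n,"axis",f,"win",e,"angle",np.degrees(th),np.degrees(th.mean()))
    l=(abs(q[...,1])<10)&(q[...,0]<-122)&(q[...,0]>-150)&(q[...,2]>40);A=q[l];print(" lever",np.pi/2+np.arctan(-np.polyfit(A[:,0],A[:,2],1)[0]),A[:,2].mean(),len(A))
```

```text
t 18.125 case [ -91.5 -345.9  233.6] yawerr -0.0026 F [-0.1  0.1  0.3] w 0.0003 delta cm [ 4.78 35.46] j [ 52.  28. -21.  95.   4.  50. -51.]
top axis [-56.94319242  60.2238018 ] win [-62.35446983 -50.59491534] angle [-19.76754079  23.37624281] 1.804351011461324
 lever 1.6332340141132602 73.64665415564959 117
side axis [-55.19141558  60.71644589] win [-61.43382228 -51.3524213 ] angle [-22.96385919  13.88283051] -4.5405143384800315
 lever 1.687522753080076 73.3889854505191 59
```

```bash
python3 -c "
from rig import env
print(env.finish_job())"
```

```text
the job is handed in; nothing more can be done
None
```

I swung the latch lever open, folded the lid back and rolled the big meter over so its scale faces up. The job was handed in at about 18 s of the 67 s allowed; no verdict was reported.

Last checks, made just before handing in unless noted:
- **Latch:** about 1.63 rad in the top view and 1.69 in the side view, so open but short of its 2.2 rad end. The first pinch gripped too high: it did not move the lever and tilted the tool about 5°. That tilt stayed and grew to about 10°, but did no harm. I gripped lower and pulled again, and the fingers slipped off after the lever had passed horizontal.
- **Lid:** measured at 1.85 rad, on its stop, just after I let go, and still open in the last picture.
- **Big meter:** its axis is about 16 mm above the felt and 1 to 3 mm in front of the bay middle. The scale is +1.8° off vertical by the top view and -4.5° by the side view. They disagree by about 6°, but both are within the 11° allowed.
- **Press on the meter:** the highest reading was about 19 N at the end of a step. Forces within a step were not recorded.
- **Other things:** the objects in the case looked unmoved in the last picture, though I did not measure them. I did not check the objects on the bench again. The gripper was clear of everything.

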